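# Move a clamp arm between retort stands and hold it level over the open holder

### The job

The long clamp arm sits in the closed holder of one retort stand, whose screw is already slack: take its bar at the balance point, draw the arm straight out of the holder, and carry it level to the other stand, the one with the open-topped holder. Hold it there level and in line with the slot, jaws out over the stand's foot and as much tail behind the holder as it had in the closed one, with the bar about 2 cm clear above the lips of the slot, so that I can see the jaws line up before it goes in. Finish while still holding it by the balance point, touching neither stand, and leave the small beaker, the two little bottles and the dish in front where they are.

Things in the scene. Friction and masses are not known exactly. Their poses are not given: they have to be found in the camera images.
- clamp_arm: The loose clamp arm, 328 mm, 0.3-0.5 kg: round steel bar (12 mm thick, 220 mm long), cast head with a fork of two rubber-sleeved prongs (70 mm wide) at one end. Origin: its balance point (centre of mass), on the bar's axis 177 mm from the plain tail end, 41 mm behind the head's collar. +x along the bar to the tail, -x to the jaws, z up, jaws flat in x-y. Starts level in the closed bore, 120 mm up.
- bar_seat (a point): Point on the bar's axis 40 mm from the tail end (137 mm from the balance point): the part of the bar that lies in the middle of a holder. Axes as the arm's.
- clamp_jaws (a point): Point on the bar's axis, extended, midway between the two prongs: 123 mm ahead of the balance point (-x). Axes as the arm's.
- closed_stand: Fixed retort stand with the closed holder, on the left or right: grey foot 190 x 120 x 12 mm, steel post (12 mm thick, top 220 mm up), aluminium boss with a bore. Origin on the bench under mid-bore; the foot reaches 140 mm ahead (-x), 50 behind, 45 to -y, 75 to +y; the post is 32 mm to +y of the bar's axis. +x runs along the bore to the back; the arm leaves towards -x.
- closed_bore (a point): Middle of the closed bore, on the axis of the bar in it, 120 mm above the bench. The boss is 40 mm long (20 mm each way), the bore 16 mm wide: 2 mm of play to each side of the bar; the tail sticks out 20 mm behind. Drawn forward 60 mm, the tail is just clear. Axes as the stand's: -x to the front.
- open_stand: Fixed retort stand with the open-topped holder, a U-shaped slot; same foot (140 mm ahead, 50 behind) and post (32 mm to +y of the slot, top 220 mm up). Origin on the bench under mid-slot. +x runs along the slot to the back: the arm belongs there with its jaws ahead, to -x, and its tail to +x.
- slot_mouth (a point): Middle of the open holder's slot, level with the top of its two lips, 122 mm above the bench. The slot is 40 mm long along x, 18 mm wide, 18 mm deep, open at both ends and at the top. Axes as the stand's.
- beaker_small: bystander: clear beaker, 62 mm across, 63 mm tall; origin under its centre
- petri: bystander: flat round dish, 91 mm across, 14 mm tall; origin under its centre
- white_bottle: bystander: small white bottle, 30 mm across, 61 mm tall; origin under its centre
- reagent: bystander: small amber bottle with a white cap, 43 mm across, 76 mm tall; origin under its centre

How it is judged:
On the way:
1. the arm is drawn lengthwise out of the closed holder: its tail is clear of the front of the bore and still in line with it (x of bar_seat in the frame of closed_bore between -0.125 and -0.061 m and y of bar_seat in the frame of closed_bore between -0.025 and 0.025 m and z of bar_seat in the frame of closed_bore between -0.025 and 0.025 m).
At the end, for the whole second after the job is handed in: Held still by the gripper alone within 18 mm of the balance point; bar level within 4 deg, in line with the slot within 5.7 deg, jaws flat within 11 deg and over the foot; seat point within 15 mm along and 7 mm across of mid-slot; bar 10 to 35 mm above the lips; no stand touched (contact force between the fingers and clamp_arm above 3 N and contact force between each of clamp_arm, the arm, the fingers and open_stand below 0.1 N and contact force between each of clamp_arm, the fingers, the arm and closed_stand below 0.1 N and x of the grasp point in the frame of clamp_arm between -0.018 and 0.018 m and angle between clamp_arm's own x axis and vertical between 1.501 and 1.641 rad and angle between clamp_arm's own z axis and vertical below 0.2 rad and angle between the x axis of clamp_arm and the x axis of open_stand, either way round below 0.1 rad and x of clamp_jaws in the frame of slot_mouth below -0.2 m and x of bar_seat in the frame of slot_mouth between -0.015 and 0.015 m and y of bar_seat in the frame of slot_mouth between -0.007 and 0.007 m and z of bar_seat in the frame of slot_mouth between 0.016 and 0.041 m and linear speed of clamp_arm below 0.03 m/s); the arm keeps its last pose, push and grip.
It fails at once if the arm tips more than 20 degrees (angle between clamp_arm's own z axis and vertical above 0.35 rad).
It fails at once if a bystander is pushed more than 20 mm or knocked over (distance of any of beaker_small, petri, white_bottle, reagent from where it was at the start of the episode above 0.02 m or angle between any of beaker_small, white_bottle, reagent's own z axis and vertical above 0.5 rad).
It also fails if it takes over 45 s, if anything falls off the work surface, if the arm or the gripper's body presses on something with over 40 N, if the wrist force passes 120 N, or if a joint passes its speed limit or range.

### The arm

A 6-joint arm with a two-finger parallel gripper is mounted at the origin on a cart in front of the work surface, level with it; the furniture and walls round the work are solid. World frame = base frame: x ahead of the robot, y to its left, z up, the work surface at z = 0. Lengths are in m, angles in rad, forces in N, time in s.
With the tool pointing down it reaches from about 0.225 to 0.875 m from the base axis. Payload 3.4 kg.
Tool frame: the origin (TCP) lies at the very end of the fingers, on their centre line; the grasp point (between the pads) lies behind it (manip.grasp_offset is the z of the grasp point in the tool frame, in m); z points along the fingers, y is the line along which they close (so a half turn about z gives the same grasp; the last joint's range is limited). The gripper opens to 85 mm and grips with 20 to 120 N. Pads are 22 mm wide; open, the fingers measure 114 mm over their backs; the gripper's body (76 mm by 85 mm) begins 54 mm behind the grasp point. The pads swing forward as they close: fully open they stand 13 mm farther back than shut.
Start: joints at [-1.333, 0.276, 1.505, -0, 1.361, -0.121], TCP at [0.202, -0.538, 0.231] pointing down, gripper open.
Joint ranges: [-2.89, 2.89], [-0.75, 2.08], [0.22, 2.7], [-1.18, 4.32], [0.11, 2.71], [-2.7, 2.7]. Speed limits (rad/s): [2.57, 2.57, 3.14, 3.14, 3.14, 3.14].

### API

Orientations are given as a unit quaternion [w, x, y, z].
In Python, from rig import manip gives the robot as it stands.
- The arm moves only by the shell command python3 -m pendant 'ROWS' [FORCE]. ROWS is JSON, a list of rows, each an object of numbers: "dx", "dy", "dz": the shift along the tool's x, y, z in m; "rx", "ry", "rz": the turn, a rotation vector about the tool's x, y, z in degrees; "hand": the finger opening in m, from 0 to 0.0854. In form: [{"dx": .., "dy": .., "dz": .., "rx": .., "ry": .., "rz": .., "hand": ..}, ...]. A call has 1 to 12 rows; each row shifts and turns the commanded pose from where the row before left it, along the tool's axes as they then stand; what a row does not reach is not made up. A row lasts 1/12 s, in which the tool goes at most 41.7 mm and 7.16 degrees, less where a joint would pass 70% of its speed; a pose out of reach is approached as far as the arm can. A call is refused whole if a number of a shift passes 0.0417 or a number of a turn 7.16, either way. A call with a gripper value outside its range is refused whole. The fingers move at their own pace and stop on an object; FORCE is the grip in N (left out, the last holds). Time passes only in rows, so rows that do not move let the fingers close. It gives the time, the measured TCP pose, the force, the opening and the grip force at its end, in the units of the state.
- manip.get_state(): the state, without advancing time (a new reading comes with each control period).
- manip.get_image(name): name is "side" or "top" or "wrist"; returns a dict with "frame" (384x512x3 uint8, red, green, blue), "fx", "fy", "cx", "cy" (pixels), "position" and "attitude" of the camera in the world; the wrist camera has in their place "mount" (4x4, takes a point from camera to tool coordinates, whose origin is the TCP and whose axes are the flange's). Camera axes: x right, y up, looking along -z (the intrinsics and any distortion apply to the point x, -y, -z); pixel columns grow to the right and rows downward; lengths in m; the calibration is good to about 2 mm. The wrist camera is an equidistant fisheye: a pixel r from the principal point sees the ray r / f radians off the axis. A picture is of the moment at which its call begins: read the wrist's pose just before it. There is no depth.
- manip.sign_off(): hands the job in; it is judged then, once.
The state is a dict: "clock": time; "qpos": joint angles; "qd": joint speeds; "effort": joint torques, N m; "position": TCP position; "ee_rot": TCP orientation; "contact_force": force on the tool from outside, world axes, zero at the start; "moment": the same for the moment, N m; "width": finger opening in m; "gripper_force": force on a finger pad.
Only numpy, scipy, OpenCV 4.12 (cv2) and the standard library are available. Lean on these libraries where they do the work, as an engineer would, in place of code of your own. Each camera call takes 0.05 s, during which the arm holds its last target. There are 200 camera calls.

## Working session

There is one attempt and no reset: what is moved stays moved. The work goes in short steps, Python scripts to look and compute and a shell command to move; the robot and the scene stay as the last step left them, time stands still between calls to the robot, and variables do not carry over. Pictures are saved under pics/ and viewed, at most 10 in all, crops included, and the job is handed in when it is done.

```bash
ls; mkdir -p pics
python3 - <<'E'
from rig import manip
import cv2, numpy as np, pickle
print(manip.get_state(), manip.grasp_offset)
D={}
for n in ("side","top","wrist"):
    s=manip.get_state(); d=manip.get_image(n); d['state']=s; D[n]=d
    cv2.imwrite(f"pics/{n}0.png",d['frame'][:,:,::-1])
    print(n,{k:v for k,v in d.items() if k not in('frame','state')})
pickle.dump(D,open('D0.pkl','wb'))
E
```

```text
pics
{'clock': 0.0, 'qpos': array([-1.33301225e+00,  2.76595672e-01,  1.50616140e+00,  6.54385392e-06,
        1.36070374e+00, -1.21029020e-01]), 'qd': array([-1.18965837e-03, -4.26263445e-04, -1.17124237e-03, -1.68848992e-05,
        1.37021990e-03,  8.27906969e-06]), 'effort': array([ 3.93081464e-04, -4.16770899e+01, -2.45806646e+01, -3.48990341e-05,
        1.13525291e-02,  4.17999416e-06]), 'position': array([ 0.20177125, -0.53785496,  0.23042807]), 'ee_rot': array([-9.32673679e-04,  9.83949458e-01,  1.78444927e-01, -5.13043169e-05]), 'contact_force': array([ 0.16175103, -0.5189814 , -0.19694982]), 'moment': array([ 0.02708138, -0.03163965, -0.01839185]), 'gripper_force': 0.0, 'width': 0.08581528921405} -0.0187
side {'fx': 441.6585885426177, 'fy': 441.6585885426177, 'cx': 254.98804429140395, 'cy': 190.41696150520764, 'position': array([ 0.06071216, -1.31327363,  0.57950896]), 'attitude': array([ 0.80801498,  0.55970028, -0.1146806 , -0.14386017])}
top {'fx': 373.7761013558364, 'fy': 373.7761013558364, 'cx': 256.9352079020159, 'cy': 190.84993946981868, 'position': array([ 0.34031212, -0.06487455,  1.39151676]), 'attitude': array([-0.70333977, -0.05122074,  0.05947063,  0.7065075 ])}
wrist {'fx': 297.3186396354542, 'fy': 297.3186396354542, 'cx': 258.6191406376309, 'cy': 184.4722052591264, 'mount': array([[ 9.46354374e-04,  9.48881466e-01,  3.15631221e-01,
         8.02376412e-02],
       [ 9.99999361e-01, -7.02819281e-04, -8.85405374e-04,
        -1.27170097e-03],
       [-6.18313041e-04,  3.15631857e-01, -9.48881525e-01,
        -1.42525972e-01],
       [ 0.00000000e+00,  0.00000000e+00,  0.00000000e+00,
         1.00000000e+00]])}
```

View pics/side0.png

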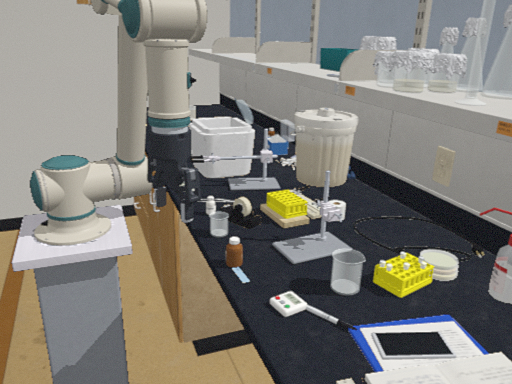

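View pics/top0.png

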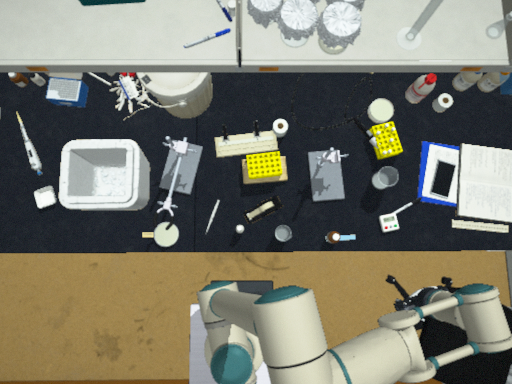

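The top view shows the closed stand with the clamp arm at left (jaws near (168,212), tail near (186,138)), and the open stand at right near (326,175). The side view shows the closed stand at (255,165) and the open stand's holder at (330,212). Next I enlarge both views.

Run:
```python
import pickle,cv2,numpy as np
D=pickle.load(open('D0.pkl','rb'))
t=D['top']['frame'][:,:,::-1]; s=D['side']['frame'][:,:,::-1]
def crop(im,x,y,w,h,k):
    c=cv2.resize(im[y:y+h,x:x+w],None,fx=k,fy=k,interpolation=cv2.INTER_CUBIC)
    for i in range(0,w,10): cv2.putText(c,str(x+i),(i*k,8),0,.3,(0,255,255),1) if i%20==0 else 0; cv2.line(c,(i*k,0),(i*k,4),(0,255,255),1)
    for i in range(0,h,10): cv2.putText(c,str(y+i),(0,i*k+4),0,.3,(0,255,255),1); 
    return c
a=crop(t,150,130,60,120,5);b=crop(t,300,140,50,65,5)
c=crop(s,185,120,100,75,4);d=crop(s,265,165,100,100,4)
o=np.zeros((600,800,3),np.uint8)
o[:600,:300]=a; 
o[0:300,300:300+400]=c
o[300:600,300:550]=b[:300]
o[300:600,550:800]=cv2.resize(crop(s,290,190,62,75,4),(248,300))[:, :250].copy() if 0 else np.pad(crop(s,290,190,62,75,4),((0,0),(0,2),(0,0)))
cv2.imwrite('pics/c1.png',o)
```

```text
(no output)
```

View pics/c1.png

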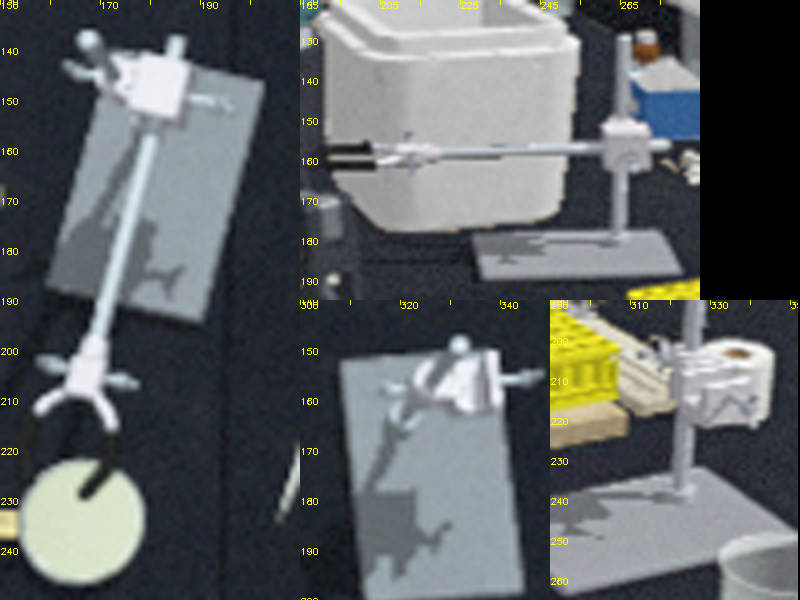

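```bash
cat > h.py <<'E'
import numpy as np, cv2
from scipy.spatial.transform import Rotation as R
from scipy.optimize import least_squares
F=np.diag([1,-1,-1.])
def rot(q): return R.from_quat(np.roll(q,-1)).as_matrix()
def cam(d):
    "-> rotation (cv cam to world), position"
    if 'mount' in d:
        s=d['state']; Rt=rot(s['ee_rot']); M=d['mount']
        return Rt@M[:3,:3]@F, s['position']+Rt@M[:3,3]
    return rot(d['attitude'])@F, d['position']
def proj(d,P):
    Rc,p=cam(d); q=(np.atleast_2d(P)-p)@Rc
    if 'mount' in d:
        r=np.hypot(q[:,0],q[:,1]); th=np.arctan2(r,q[:,2]); n=q[:,:2]/r[:,None]*th[:,None]
    else: n=q[:,:2]/q[:,2:]
    return n*[d['fx'],d['fy']]+[d['cx'],d['cy']]
def ray(d,uv):
    Rc,p=cam(d); n=(np.array(uv)-[d['cx'],d['cy']])/[d['fx'],d['fy']]
    if 'mount' in d:
        th=np.hypot(*n); v=np.r_[n/th*np.sin(th),np.cos(th)]
    else: v=np.r_[n,1]
    return p,Rc@v/np.linalg.norm(v)
def tri(L):
    A=0;b=0;Ps=[]
    for d,uv in L:
        p,v=ray(d,uv); M=np.eye(3)-np.outer(v,v); A=A+M; b=b+M@p; Ps.append((p,M))
    x=np.linalg.solve(A,b); return x,[np.linalg.norm(M@(x-p)) for p,M in Ps]
def onz(d,uv,z): p,v=ray(d,uv); return p+v*(z-p[2])/v[2]
def pose(a,P): c,s=np.cos(a[2]),np.sin(a[2]); P=np.atleast_2d(P); return np.c_[a[0]+c*P[:,0]-s*P[:,1],a[1]+s*P[:,0]+c*P[:,1],P[:,2]]
def fit(obs,a0):
    "obs: list of (d, P model, uv)"
    r=least_squares(lambda a:np.concatenate([proj(d,pose(a,P))[0]-uv for d,P,uv in obs]),a0,loss='soft_l1')
    return r.x, np.round(np.array([proj(d,pose(r.x,P))[0]-uv for d,P,uv in obs]),1)
E
python3 - <<'E'
from h import *; import pickle
D=pickle.load(open('D0.pkl','rb')); T,S=D['top'],D['side']; z=.012
bl,br,fl,fr=(.05,.075,z),(.05,-.045,z),(-.14,.075,z),(-.14,-.045,z)
a,r=fit([(T,br,(202.4,146.4)),(T,fr,(190.4,194.4)),(T,fl,(159,186.6)),(S,fr,(230.4,189.6)),(S,br,(280.4,187.6)),(S,bl,(273.4,177.4)),(S,fl,(227.6,177.9))],[.5,.2,0])
print('closed',a,r.tolist())
for n,P,t,s in [('tail',(.04,0,.12),(185,137),(277.1,155.9)),('collar',(-.178,0,.12),(169.2,197),(217,158)),]:
    print(n,pose(a,P)[0],proj(T,pose(a,P)),t,proj(S,pose(a,P)),s)
print('tail tri',tri([(T,(185,137)),(S,(277.1,155.9))]), 'head', tri([(T,(167,204.4)),(S,(212.5,158))]))
o,r=fit([(T,bl,(307.6,151.8)),(T,fr,(344.6,198)),(T,fl,(312.8,201)),(S,fr,(297,262)),(S,fl,(274,244)),(S,br,(352,248))],[.5,-.3,0])
print('open',o,r.tolist())
for x in(.02,-.02):
  for y in (.009,-.009,.032): print(x,y,proj(T,pose(o,(x,y,.122 if y<.03 else .22))),proj(S,pose(o,(x,y,.122 if y<.03 else .22))))
for n,uv,zz in [('white',(239.5,228),.06),('beak',(283,233),.06),('petri',(166,234),.014),('reag',(333,238),.076)]: print(n,onz(T,uv,zz))
E
```

```text
closed [ 0.69365685  0.17759931 -0.22959064] [[0.6, -0.5], [0.2, -0.4], [0.4, 0.3], [-0.5, -1.8], [-0.7, -1.0], [0.7, -0.9], [-0.3, -0.3]]
tail [0.73260724 0.16849615 0.12      ] [[185.89055793 137.32828454]] (185, 137) [[276.11720191 155.99109645]] (277.1, 155.9)
collar [0.52032763 0.21810836 0.12      ] [[169.87320654 197.17246466]] (169.2, 197) [[218.85326361 156.86303132]] (217, 158)
tail tri (array([0.73595982, 0.17126509, 0.11897007]), [np.float64(0.001871320293598346), np.float64(0.0018713202935979345)]) head (array([0.49726101, 0.22807239, 0.11461122]), [np.float64(0.001199378822768288), np.float64(0.0011993788227683412)])
open [ 0.66779954 -0.35511085  0.10832258] [[-0.0, -0.4], [1.6, -0.9], [1.6, -0.4], [-2.3, -0.3], [-2.1, -1.6], [0.7, -0.7]]
0.02 0.009 [[331.88061128 149.52071062]] [[335.59863739 205.56696752]]
0.02 -0.009 [[336.94643095 148.97123105]] [[339.62701027 207.85746669]]
0.02 0.032 [[331.20190447 142.27354969]] [[333.59850434 169.40560235]]
-0.02 0.009 [[333.53358877 160.57038956]] [[323.73445687 207.83532632]]
-0.02 -0.009 [[338.62262555 160.01393629]] [[327.67329523 210.18814191]]
-0.02 0.032 [[332.98481419 154.17797998]] [[321.55540218 171.1685043 ]]
white [ 0.41740026 -0.01842573  0.06      ]
beak [ 0.39899637 -0.17265493  0.06      ]
petri [0.39947634 0.25162036 0.014     ]
reag [ 0.38002183 -0.34631093  0.076     ]
```

```bash
python3 -m pendant '[{"dz":-0.014,"rz":6.74},{"dz":-0.014,"rz":6.74},{"dz":-0.014,"rz":6.74},{"dz":-0.014,"rz":6.74},{"dz":-0.014,"rz":6.74},{"dx":0.009,"dy":-0.04},{"dx":0.009,"dy":-0.04},{"dx":0.009,"dy":-0.04},{"dx":0.009,"dy":-0.04},{"dx":0.009,"dy":-0.04},{"dx":0.009,"dy":-0.04},{"dx":0.009,"dy":-0.04}]' && python3 -m pendant '[{"dx":0.009,"dy":-0.04},{"dx":0.009,"dy":-0.04},{"dx":0.009,"dy":-0.04},{"dx":0.009,"dy":-0.04},{"dx":0.009,"dy":-0.04},{"dx":0.009,"dy":-0.04},{"dx":0.009,"dy":-0.04},{"dx":0.009,"dy":-0.04},{"dx":0.009,"dy":-0.04},{"dx":0.009,"dy":-0.04},{"dx":0.009,"dy":-0.04},{}]'
```

```text
invalid input
```

```bash
python3 -m pendant '[{"dx":0,"dy":0,"dz":-0.014,"rx":0,"ry":0,"rz":6.74,"hand":0.085},{"dx":0,"dy":0,"dz":-0.014,"rx":0,"ry":0,"rz":6.74,"hand":0.085},{"dx":0,"dy":0,"dz":-0.014,"rx":0,"ry":0,"rz":6.74,"hand":0.085},{"dx":0,"dy":0,"dz":-0.014,"rx":0,"ry":0,"rz":6.74,"hand":0.085},{"dx":0,"dy":0,"dz":-0.014,"rx":0,"ry":0,"rz":6.74,"hand":0.085}]'
```

```text
clock: 0.57
position: [0.2019, -0.5381, 0.3016]
ee_rot: [-0.0, 0.993, -0.117, -0.0]
contact_force: [0.7, -0.2, -0.3]
width: 0.0847
gripper_force: 0.0
```

```bash
python3 -m pendant '[{"dx":0.009,"dy":-0.04,"dz":0,"rx":0,"ry":0,"rz":0,"hand":0.085},{"dx":0.009,"dy":-0.04,"dz":0,"rx":0,"ry":0,"rz":0,"hand":0.085},{"dx":0.009,"dy":-0.04,"dz":0,"rx":0,"ry":0,"rz":0,"hand":0.085},{"dx":0.009,"dy":-0.04,"dz":0,"rx":0,"ry":0,"rz":0,"hand":0.085},{"dx":0.009,"dy":-0.04,"dz":0,"rx":0,"ry":0,"rz":0,"hand":0.085},{"dx":0.009,"dy":-0.04,"dz":0,"rx":0,"ry":0,"rz":0,"hand":0.085},{"dx":0.009,"dy":-0.04,"dz":0,"rx":0,"ry":0,"rz":0,"hand":0.085},{"dx":0.009,"dy":-0.04,"dz":0,"rx":0,"ry":0,"rz":0,"hand":0.085},{"dx":0.009,"dy":-0.04,"dz":0,"rx":0,"ry":0,"rz":0,"hand":0.085},{"dx":0.009,"dy":-0.04,"dz":0,"rx":0,"ry":0,"rz":0,"hand":0.085}]' 
python3 -c "
from rig import manip;import cv2,pickle
s=manip.get_state();d=manip.get_image('wrist');d['state']=s;pickle.dump(d,open('D1.pkl','wb'))"
python3 -m pendant '[{"dx":0.009,"dy":-0.04,"dz":0,"rx":0,"ry":0,"rz":0,"hand":0.085},{"dx":0.009,"dy":-0.04,"dz":0,"rx":0,"ry":0,"rz":0,"hand":0.085},{"dx":0.009,"dy":-0.04,"dz":0,"rx":0,"ry":0,"rz":0,"hand":0.085},{"dx":0.009,"dy":-0.04,"dz":0,"rx":0,"ry":0,"rz":0,"hand":0.085},{"dx":0.009,"dy":-0.04,"dz":0,"rx":0,"ry":0,"rz":0,"hand":0.085},{"dx":0.009,"dy":-0.04,"dz":0,"rx":0,"ry":0,"rz":0,"hand":0.085},{"dx":0.009,"dy":-0.04,"dz":0,"rx":0,"ry":0,"rz":0,"hand":0.085},{"dx":0.009,"dy":-0.04,"dz":0,"rx":0,"ry":0,"rz":0,"hand":0.085},{"dx":0.009,"dy":-0.03,"dz":0,"rx":0,"ry":0,"rz":0,"hand":0.085},{"dx":0,"dy":0,"dz":0,"rx":0,"ry":0,"rz":0,"hand":0.085}]'
python3 -c "
from rig import manip;import cv2,pickle
from h import *
s=manip.get_state();d=manip.get_image('wrist');d['state']=s;pickle.dump(d,open('D2.pkl','wb'))
cv2.imwrite('pics/w2.png',cv2.resize(d['frame'][:,:,::-1],(800,600),interpolation=cv2.INTER_CUBIC))
a=[ 0.69365685,0.17759931,-0.22959064]
for x in(.04,.02,-.02,-.137,-.178,-.26): print(x,pose(a,(x,0,.12)),proj(d,pose(a,(x,0,.12)))*1.5625)"
```

```text
clock: 1.4
position: [0.3807, -0.1673, 0.3013]
ee_rot: [0.0, 0.993, -0.115, 0.0]
contact_force: [0.7, -0.3, -0.4]
width: 0.0848
gripper_force: 0.0
clock: 2.28
position: [0.5414, 0.1581, 0.3]
ee_rot: [-0.002, 0.994, -0.112, 0.0]
contact_force: [0.4, 0.1, -0.4]
width: 0.085
gripper_force: 0.0
0.04 [[0.73260724 0.16849615 0.12      ]] [[329.01421857  -3.90788574]]
0.02 [[0.71313204 0.17304773 0.12      ]] [[328.48179498  22.46081563]]
-0.02 [[0.67418166 0.18215089 0.12      ]] [[327.92952083  77.40390587]]
-0.137 [[0.56025178 0.20877762 0.12      ]] [[330.52175276 242.32082085]]
-0.178 [[0.52032763 0.21810836 0.12      ]] [[332.69793092 296.32378653]]
-0.26 [[0.44047934 0.23676983 0.12      ]] [[338.11528689 391.61612063]]
```

View pics/w2.png

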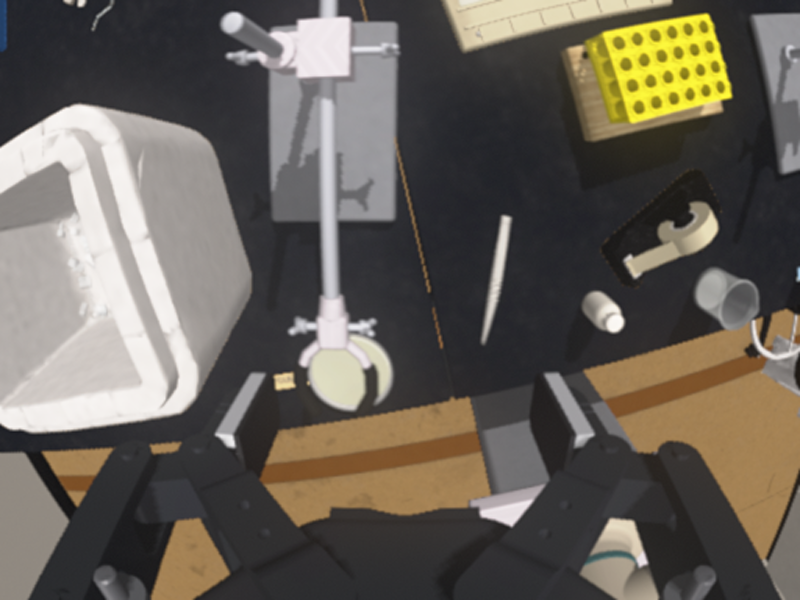

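The wrist view shows the bar running vertically at x≈328–331, the boss at (325,47) and the collar at (331,297). The predictions match within a pixel. Next I move over the balance point and come part-way down.

```bash
python3 -m pendant '[{"dx":0.0033,"dy":-0.027,"dz":0,"rx":0,"ry":0,"rz":0.3,"hand":0.085},{"dx":0.0033,"dy":-0.027,"dz":0.01,"rx":0,"ry":0,"rz":0,"hand":0.085},{"dx":0,"dy":0,"dz":0.025,"rx":0,"ry":0,"rz":0,"hand":0.085},{"dx":0,"dy":0,"dz":0.03,"rx":0,"ry":0,"rz":0,"hand":0.085},{"dx":0,"dy":0,"dz":0.03,"rx":0,"ry":0,"rz":0,"hand":0.085},{"dx":0,"dy":0,"dz":0.03,"rx":0,"ry":0,"rz":0,"hand":0.085},{"dx":0,"dy":0,"dz":0.015,"rx":0,"ry":0,"rz":0,"hand":0.085},{"dx":0,"dy":0,"dz":0,"rx":0,"ry":0,"rz":0,"hand":0.085},{"dx":0,"dy":0,"dz":0,"rx":0,"ry":0,"rz":0,"hand":0.085}]' 
python3 -c "
from rig import manip;import cv2,pickle
from h import *
s=manip.get_state();d=manip.get_image('wrist');d['state']=s;pickle.dump(d,open('D3.pkl','wb'))
print(s['position'],s['ee_rot'])
cv2.imwrite('pics/w3.png',cv2.resize(d['frame'][:,:,::-1],(800,600),interpolation=cv2.INTER_CUBIC))
a=[ 0.69365685,0.17759931,-0.22959064]
for x in(-.02,-.07,-.1,-.137,-.178,-.26): print(x,proj(d,pose(a,(x,0,.12)))*1.5625)"
```

```text
clock: 3.08
position: [0.5572, 0.2027, 0.1609]
ee_rot: [0.001, 0.993, -0.118, -0.001]
contact_force: [1.0, 1.0, 0.2]
width: 0.0849
gripper_force: 0.0
[0.5571659  0.20268551 0.16085606] [ 6.34500558e-04  9.93063400e-01 -1.17574671e-01 -9.37065639e-04]
-0.02 [[386.12797883  41.93113089]]
-0.07 [[387.07414512 167.18152804]]
-0.1 [[388.0018991  241.51890417]]
-0.137 [[389.37833047 326.09735571]]
-0.178 [[391.0049042  406.57548383]]
-0.26 [[393.98109038 525.11255874]]
```

View pics/w3.png

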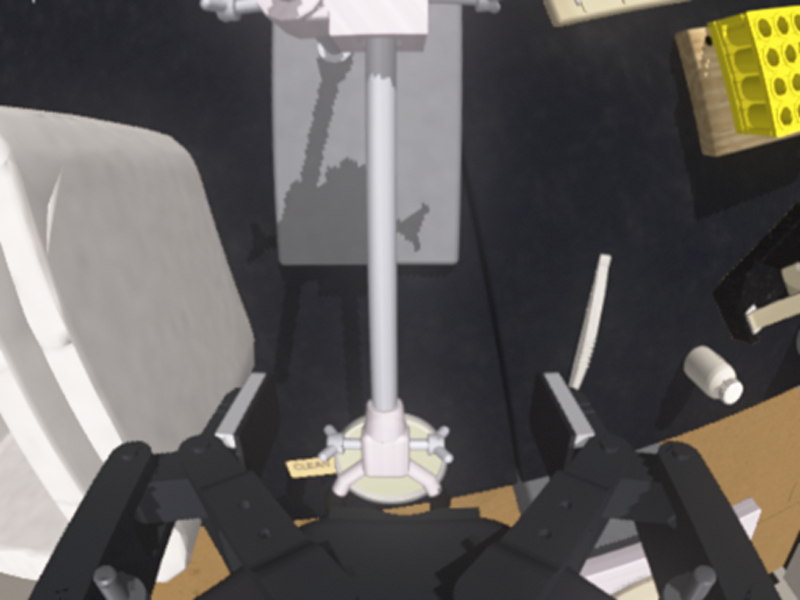

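The bar is at x≈381–384, about 2 mm left of the prediction, with the collar at (386,404) and the fingers straddling it. I check its height by triangulating the two wrist views together with the top and side views.

```bash
python3 -c "
from h import *; import pickle
D=pickle.load(open('D0.pkl','rb'));A,B=[pickle.load(open(f'D{i}.pkl','rb')) for i in (2,3)]
k=1/1.5625
c=[(A,np.array((331,297))*k),(B,np.array((386,404))*k)]
print(tri(c),tri(c+[(D['top'],(169.2,197)),(D['side'],(217.5,158))]))
print(tri([(D['top'],(169.2,197)),(D['side'],(217.5,158))]))
"
```

```text
(array([0.51788674, 0.22132153, 0.11286706]), [np.float64(6.855436927993742e-05), np.float64(6.855436927995466e-05)]) (array([0.51884958, 0.22131245, 0.11500569]), [np.float64(0.0006501559541601488), np.float64(0.0004121537536816629), np.float64(0.002768952841834301), np.float64(0.0027489200927882287)])
(array([0.51906414, 0.22226142, 0.11475177]), [np.float64(0.002686894938889878), np.float64(0.0026868949388899562)])
```

```bash
python3 -m pendant '[{"dx":0.001,"dy":-0.009,"dz":0,"rx":0,"ry":0,"rz":0,"hand":0.085},{"dx":0,"dy":0,"dz":0.012,"rx":0,"ry":0,"rz":0,"hand":0.085},{"dx":0,"dy":0,"dz":0.015,"rx":0,"ry":0,"rz":0,"hand":0.085},{"dx":0,"dy":0,"dz":0.015,"rx":0,"ry":0,"rz":0,"hand":0.085},{"dx":0,"dy":0,"dz":0.012,"rx":0,"ry":0,"rz":0,"hand":0.085},{"dx":0,"dy":0,"dz":0.007,"rx":0,"ry":0,"rz":0,"hand":0.085},{"dx":0,"dy":0,"dz":0,"rx":0,"ry":0,"rz":0,"hand":0.085},{"dx":0,"dy":0,"dz":0,"rx":0,"ry":0,"rz":0,"hand":0.085}]'
python3 -c "
from rig import manip;import cv2,pickle
from h import *
s=manip.get_state();d=manip.get_image('wrist');d['state']=s
print(s['position'],s['ee_rot'])
o=cv2.resize(d['frame'][150:350,100:440,::-1],None,fx=2,fy=2,interpolation=cv2.INTER_CUBIC)
t=manip.get_image('side')['frame'][130:190,170:290,::-1]
cv2.imwrite('pics/w4.png',np.vstack([o,np.pad(cv2.resize(t,None,fx=3,fy=3),((0,0),(0,320),(0,0)))]))"
```

```text
clock: 3.8
position: [0.5617, 0.213, 0.1012]
ee_rot: [-0.0, 0.993, -0.117, 0.001]
contact_force: [0.5, 0.2, 0.2]
width: 0.0853
gripper_force: 0.0
[0.56167895 0.21300648 0.10121584] [-2.86695038e-04  9.93135434e-01 -1.16966991e-01  8.07087827e-04]
```

View pics/w4.png

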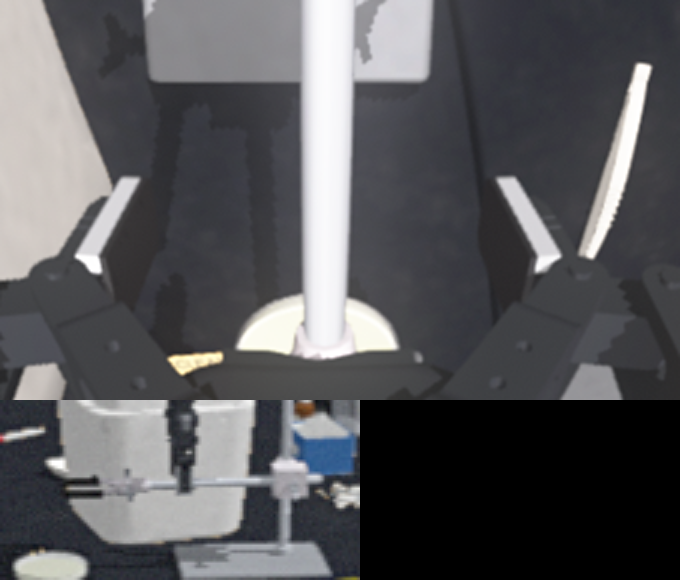

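Bar at x≈327 between pads at 140 and 497 (mid 318), so it is 2 mm to tool +y and the height is right. I correct that and close.

```bash
python3 -m pendant '[{"dx":-0.002,"dy":0.002,"dz":0.001,"rx":0,"ry":0,"rz":0,"hand":0.06},{"dx":0,"dy":0,"dz":0,"rx":0,"ry":0,"rz":0,"hand":0.03},{"dx":0,"dy":0,"dz":0,"rx":0,"ry":0,"rz":0,"hand":0.02},{"dx":0,"dy":0,"dz":0,"rx":0,"ry":0,"rz":0,"hand":0},{"dx":0,"dy":0,"dz":0,"rx":0,"ry":0,"rz":0,"hand":0},{"dx":0,"dy":0,"dz":0,"rx":0,"ry":0,"rz":0,"hand":0},{"dx":0,"dy":0,"dz":0,"rx":0,"ry":0,"rz":0,"hand":0},{"dx":0,"dy":0,"dz":0,"rx":0,"ry":0,"rz":0,"hand":0},{"dx":0,"dy":0,"dz":0,"rx":0,"ry":0,"rz":0,"hand":0},{"dx":0,"dy":0,"dz":0,"rx":0,"ry":0,"rz":0,"hand":0},{"dx":0,"dy":0,"dz":0,"rx":0,"ry":0,"rz":0,"hand":0},{"dx":0,"dy":0,"dz":0,"rx":0,"ry":0,"rz":0,"hand":0}]' 70
```

```text
clock: 4.9
position: [0.5585, 0.2112, 0.0993]
ee_rot: [-0.0, 0.993, -0.117, 0.0]
contact_force: [-0.9, 0.6, 1.1]
width: 0.0098
gripper_force: 68.2
```

```bash
python3 -m pendant '[{"dx":-0.004,"dy":0,"dz":-0.001,"rx":0,"ry":0,"rz":0,"hand":0},{"dx":-0.006,"dy":0,"dz":0,"rx":0,"ry":0,"rz":0,"hand":0},{"dx":-0.008,"dy":0,"dz":0,"rx":0,"ry":0,"rz":0,"hand":0},{"dx":-0.008,"dy":0,"dz":0,"rx":0,"ry":0,"rz":0,"hand":0}]'
```

```text
clock: 5.23
position: [0.5373, 0.2166, 0.1006]
ee_rot: [-0.0, 0.993, -0.117, 0.004]
contact_force: [6.7, -1.9, -4.8]
width: 0.0096
gripper_force: 68.1
```

```bash
python3 -m pendant '[{"dx":-0.008,"dy":0,"dz":0,"rx":0,"ry":0,"rz":0,"hand":0},{"dx":-0.008,"dy":0,"dz":0,"rx":0,"ry":0,"rz":0,"hand":0},{"dx":-0.008,"dy":0,"dz":0,"rx":0,"ry":0,"rz":0,"hand":0},{"dx":-0.008,"dy":0,"dz":0,"rx":0,"ry":0,"rz":0,"hand":0},{"dx":-0.008,"dy":0,"dz":0,"rx":0,"ry":0,"rz":0,"hand":0},{"dx":-0.008,"dy":0,"dz":0,"rx":0,"ry":0,"rz":0,"hand":0},{"dx":-0.008,"dy":0,"dz":0,"rx":0,"ry":0,"rz":0,"hand":0},{"dx":-0.008,"dy":0,"dz":0,"rx":0,"ry":0,"rz":0,"hand":0},{"dx":0,"dy":0,"dz":0,"rx":0,"ry":0,"rz":0,"hand":0},{"dx":0,"dy":0,"dz":0,"rx":0,"ry":0,"rz":0,"hand":0}]'
python3 -c "
from rig import manip;import cv2,pickle
from h import *
s=manip.get_state();d=manip.get_image('wrist');d['state']=s
print(s['position'],s['ee_rot'],s['moment'])
o=cv2.resize(d['frame'][:,:,::-1],(640,480),interpolation=cv2.INTER_CUBIC)
t=manip.get_image('side')['frame'][130:190,150:290,::-1]
u=manip.get_image('top')['frame'][130:250,150:210,::-1]
o=np.hstack([o,np.zeros((480,160,3),np.uint8)]);o[:320,640:]=cv2.resize(u,(160,320))
cv2.imwrite('pics/w5.png',np.vstack([o,cv2.resize(t,(280,120))[:, :].copy() if 0 else np.pad(cv2.resize(t,(280,120)),((0,0),(0,520),(0,0)))]))
a=[ 0.69365685,0.17759931,-0.22959064]
print(proj(d,pose(a,[(-.02,0,.12),(-.05,0,.12),(-.09,0,.12)]))*1.25)"
```

```text
clock: 6.07
position: [0.4705, 0.2322, 0.1004]
ee_rot: [0.0, 0.993, -0.117, 0.0]
contact_force: [0.5, -0.8, -5.4]
width: 0.0096
gripper_force: 68.1
[0.47052267 0.23220997 0.10041262] [ 5.07076742e-05  9.93173049e-01 -1.16650082e-01  2.23181144e-04] [ 0.03326903 -0.04000926 -0.04871244]
[[ 328.84644242 -190.77778664]
 [ 329.53160528 -142.33964085]
 [ 330.41775409  -57.37483061]]
```

View pics/w5.png

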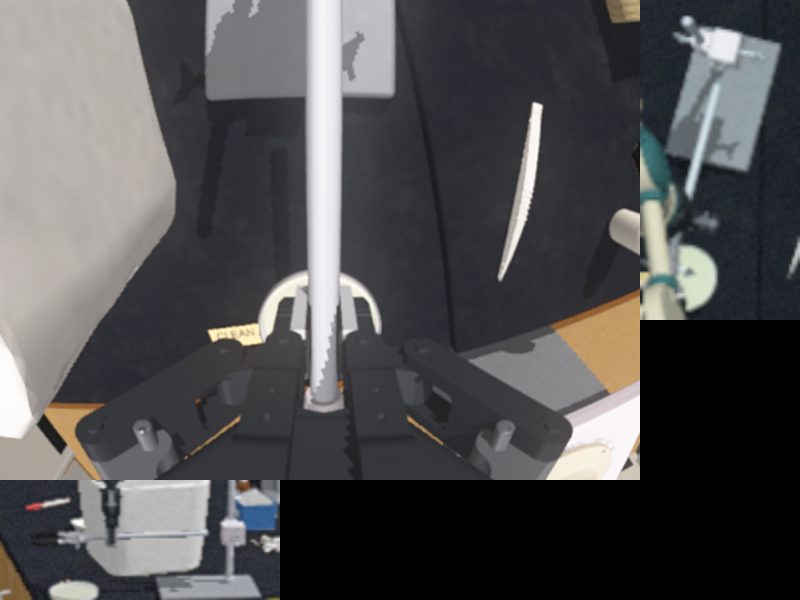

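The arm is out: the tail is clear by about 30 mm, in line and level (seat at about -0.09 m). Next I lift and carry it to the right.

```bash
python3 -m pendant '[{"dx":0,"dy":0,"dz":-0.006,"rx":0,"ry":0,"rz":0,"hand":0},{"dx":0,"dy":0,"dz":-0.015,"rx":0,"ry":0,"rz":0,"hand":0},{"dx":0,"dy":0,"dz":-0.02,"rx":0,"ry":0,"rz":0,"hand":0},{"dx":0,"dy":0,"dz":-0.01,"rx":0,"ry":0,"rz":0,"hand":0},{"dx":0.002,"dy":0.01,"dz":0,"rx":0,"ry":0,"rz":0,"hand":0},{"dx":0.005,"dy":0.02,"dz":0,"rx":0,"ry":0,"rz":0,"hand":0},{"dx":0.006,"dy":0.025,"dz":0,"rx":0,"ry":0,"rz":0,"hand":0},{"dx":0.006,"dy":0.025,"dz":0,"rx":0,"ry":0,"rz":0,"hand":0},{"dx":0.006,"dy":0.025,"dz":0,"rx":0,"ry":0,"rz":0,"hand":0},{"dx":0.006,"dy":0.025,"dz":0,"rx":0,"ry":0,"rz":0,"hand":0},{"dx":0.006,"dy":0.025,"dz":0,"rx":0,"ry":0,"rz":0,"hand":0},{"dx":0.006,"dy":0.025,"dz":0,"rx":0,"ry":0,"rz":0,"hand":0}]'
```

```text
clock: 7.22
position: [0.4699, 0.045, 0.1506]
ee_rot: [0.0, 0.993, -0.117, -0.001]
contact_force: [0.7, -0.5, -4.3]
width: 0.0097
gripper_force: 68.5
```

```bash
python3 -m pendant '[{"dx":0.005,"dy":0.02,"dz":0,"rx":0,"ry":0,"rz":0,"hand":0},{"dx":0.002,"dy":0.01,"dz":0,"rx":0,"ry":0,"rz":0,"hand":0},{"dx":0,"dy":0,"dz":0,"rx":0,"ry":0,"rz":-2,"hand":0},{"dx":0,"dy":0,"dz":0,"rx":0,"ry":0,"rz":-3,"hand":0},{"dx":0,"dy":0,"dz":0,"rx":0,"ry":0,"rz":-3,"hand":0},{"dx":0,"dy":0,"dz":0,"rx":0,"ry":0,"rz":-3,"hand":0},{"dx":0,"dy":0,"dz":0,"rx":0,"ry":0,"rz":-3,"hand":0},{"dx":0,"dy":0,"dz":0,"rx":0,"ry":0,"rz":-3,"hand":0},{"dx":0,"dy":0,"dz":0,"rx":0,"ry":0,"rz":-2,"hand":0},{"dx":0,"dy":0,"dz":0,"rx":0,"ry":0,"rz":-0.6,"hand":0},{"dx":0,"dy":0,"dz":0,"rx":0,"ry":0,"rz":0,"hand":0}]'; python3 -c "
from h import *; from rig import manip
s=manip.get_state(); p=s['position'];q=rot(s['ee_rot']); print(q.round(3), 'yaw',np.arctan2(q[1,0],q[0,0]))
print('to W in tool axes',q.T@(np.array([.452,-.3786,.152])-p))"
```

```text
clock: 8.13
position: [0.4702, 0.0162, 0.1509]
ee_rot: [-0.0, 0.999, 0.054, -0.0]
contact_force: [-0.2, -0.5, -4.9]
width: 0.0096
gripper_force: 68.6
[[ 0.994  0.107 -0.001]
 [ 0.107 -0.994  0.   ]
 [-0.001 -0.    -1.   ]] yaw 0.10707273793151044
to W in tool axes [-0.06030601  0.39055263 -0.00115773]
```

Before the final approach I hover high and to one side to sharpen the open stand's pose with the wrist camera.

```bash
python3 -m pendant '[{"dx":0,"dy":0.01,"dz":-0.01,"rx":0,"ry":0,"rz":0,"hand":0},{"dx":0,"dy":0.02,"dz":-0.02,"rx":0,"ry":0,"rz":0,"hand":0},{"dx":0.002,"dy":0.03,"dz":-0.02,"rx":0,"ry":0,"rz":0,"hand":0},{"dx":0.002,"dy":0.03,"dz":-0.02,"rx":0,"ry":0,"rz":0,"hand":0},{"dx":0.003,"dy":0.03,"dz":-0.02,"rx":0,"ry":0,"rz":0,"hand":0},{"dx":0.003,"dy":0.03,"dz":-0.02,"rx":0,"ry":0,"rz":0,"hand":0},{"dx":0.003,"dy":0.03,"dz":-0.02,"rx":0,"ry":0,"rz":0,"hand":0},{"dx":0.003,"dy":0.03,"dz":-0.02,"rx":0,"ry":0,"rz":0,"hand":0},{"dx":0.002,"dy":0.03,"dz":-0.02,"rx":0,"ry":0,"rz":0,"hand":0},{"dx":0.002,"dy":0.025,"dz":-0.02,"rx":0,"ry":0,"rz":0,"hand":0},{"dx":0,"dy":0.015,"dz":-0.01,"rx":0,"ry":0,"rz":0,"hand":0},{"dx":0,"dy":0.01,"dz":0,"rx":0,"ry":0,"rz":0,"hand":0}]'
python3 -m pendant '[{"dx":0,"dy":0,"dz":0,"rx":0,"ry":0,"rz":0,"hand":0},{"dx":0,"dy":0,"dz":0,"rx":0,"ry":0,"rz":0,"hand":0},{"dx":0,"dy":0,"dz":0,"rx":0,"ry":0,"rz":0,"hand":0}]'
python3 -c "
from rig import manip;import cv2,pickle
from h import *
s=manip.get_state();d=manip.get_image('wrist');d['state']=s;pickle.dump(d,open('D6.pkl','wb'))
cv2.imwrite('pics/w6.png',cv2.resize(d['frame'][:,:,::-1],(800,600),interpolation=cv2.INTER_CUBIC))
z=.012;a=[.6678,-.3551,.1083]
print(proj(d,pose(a,[(.05,.075,z),(.05,-.045,z),(-.14,.075,z),(-.14,-.045,z),(.02,.009,.122),(.02,-.009,.122),(-.02,.009,.122),(-.02,-.009,.122),(0,.032,.22)]))*1.5625)"
```

```text
clock: 9.13
position: [0.5227, -0.2728, 0.3533]
ee_rot: [0.002, 0.999, 0.052, 0.002]
contact_force: [-0.5, -0.6, -5.1]
width: 0.0094
gripper_force: 68.8
clock: 9.38
position: [0.521, -0.2683, 0.3498]
ee_rot: [-0.002, 0.999, 0.054, -0.001]
contact_force: [0.1, 0.7, -5.2]
width: 0.0095
gripper_force: 68.8
[[432.81597931  37.10935667]
 [547.59241764  44.42542159]
 [431.64811487 218.33055891]
 [542.38612859 220.4494855 ]
 [523.56546766  48.73056209]
 [545.09315893  50.76413243]
 [523.37563727  96.8359326 ]
 [544.85658392  98.49441859]
 [526.5415518   48.66092509]]
```

View pics/w6.png

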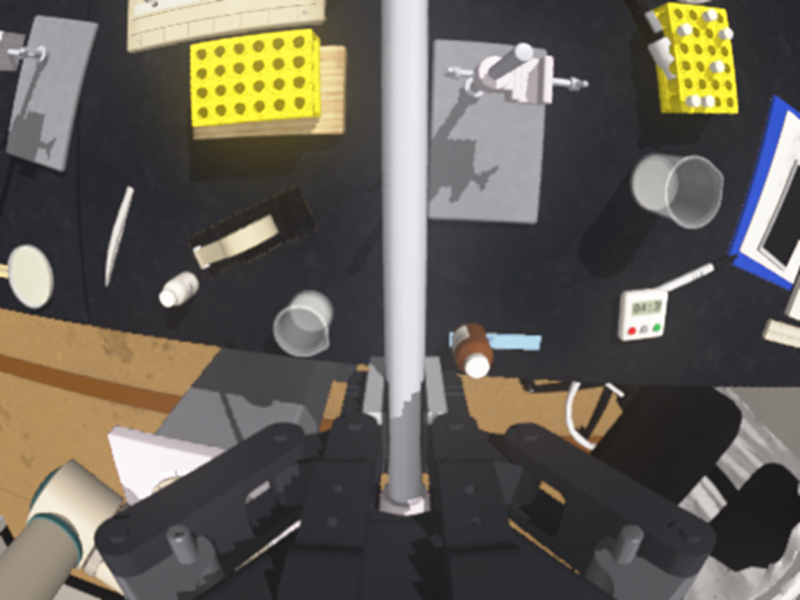

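Wrist view: open-stand foot corners at (432,38), (429,218) and (540,222), holder slot around (528–552, 55–103). All are close to the predictions. I take a second viewpoint and enlarge both.

```bash
python3 -m pendant '[{"dx":0,"dy":-0.02,"dz":0,"rx":0,"ry":0,"rz":0,"hand":0},{"dx":0,"dy":-0.03,"dz":0,"rx":0,"ry":0,"rz":0,"hand":0},{"dx":0,"dy":-0.02,"dz":0,"rx":0,"ry":0,"rz":0,"hand":0},{"dx":0,"dy":0,"dz":0,"rx":0,"ry":0,"rz":0,"hand":0},{"dx":0,"dy":0,"dz":0,"rx":0,"ry":0,"rz":0,"hand":0},{"dx":0,"dy":0,"dz":0,"rx":0,"ry":0,"rz":0,"hand":0}]'
python3 -c "
from rig import manip;import cv2,pickle
from h import *
s=manip.get_state();d=manip.get_image('wrist');d['state']=s;pickle.dump(d,open('D7.pkl','wb'))
e=pickle.load(open('D6.pkl','rb'));S=pickle.load(open('D0.pkl','rb'))['side']
o=np.zeros((600,800,3),np.uint8)
def put(im,x,y,w,h,k,X,Y):
    c=cv2.resize(np.ascontiguousarray(im[y:y+h,x:x+w,::-1]),None,fx=k,fy=k,interpolation=cv2.INTER_CUBIC)
    for i in range(0,w,5): cv2.line(c,(i*k,0),(i*k,8 if i%10==0 else 4),(0,255,255),1)
    for i in range(0,h,5): cv2.line(c,(0,i*k),(8 if i%10==0 else 4,i*k),(0,255,255),1)
    o[Y:Y+h*k,X:X+w*k]=c
u=proj(d,pose([.6678,-.3551,.1083],(0,0,.122)))[0];print(u)
x0=int(u[0])-25
put(e['frame'],315,25,50,50,8,0,0)
put(d['frame'],x0,25,50,50,8,400,0)
put(S['frame'],305,192,48,32,6,0,405)
put(e['frame'],270,15,85,38*1,4,300,405) if 0 else None
print(x0); cv2.imwrite('pics/w7.png',o)"
```

```text
clock: 9.93
position: [0.5141, -0.1998, 0.3512]
ee_rot: [0.0, 0.999, 0.054, -0.0]
contact_force: [-0.6, -0.4, -4.9]
width: 0.0098
gripper_force: 69.0
[390.50467899  53.63176218]
365
```

View pics/w7.png

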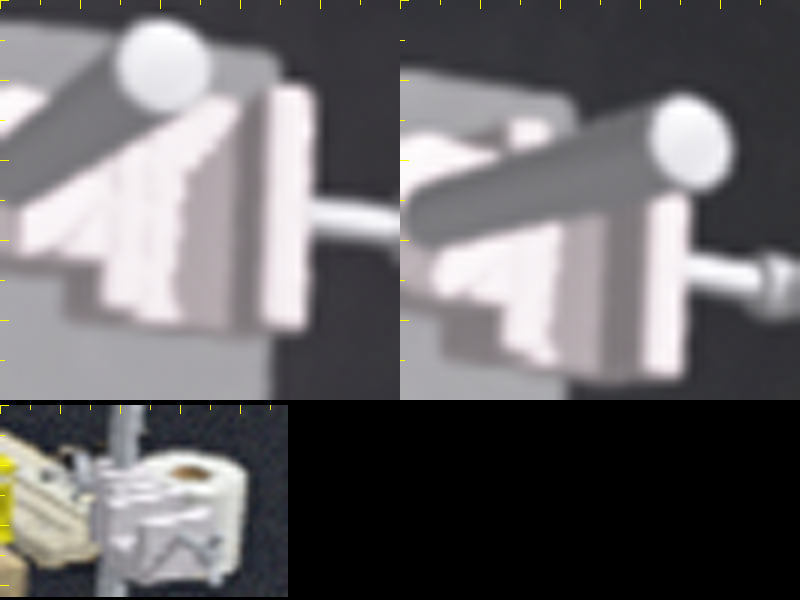

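Run:
```python
from h import *; import pickle
A,B=[pickle.load(open(f'D{i}.pkl','rb')) for i in (6,7)]
print('lip front inner',tri([(A,(347.3,65.6)),(B,(394.9,71.8))]))
print('lip front outer',tri([(A,(352.9,65.8)),(B,(400.2,71.8))]))
print('post top',tri([(A,(334.9,32.7)),(B,(400.8,42.4))]))
k=1/1.5625; f=lambda u,v:(u*k-.2,v*k-.2); z=.012
obs=[(A,(.02,-.009,.122),(348.3,35.6)),(A,(-.02,-.009,.122),(347.3,65.6)),(B,(-.02,-.009,.122),(394.9,71.8)),(A,(0,.032,.22),(334.9,32.7)),(B,(0,.032,.22),(400.8,42.4))]
ft=[(A,(.05,.075,z),f(432,38)),(A,(-.14,.075,z),f(429,218)),(A,(-.14,-.045,z),f(540,222))]
for o in (obs,ft,obs+ft): print(*fit(o,[.66,-.35,.1]))
a,_=fit(obs+ft,[.66,-.35,.1])
print('lip check',pose(a,[(-.02,-.009,.122),(-.02,-.017,.122),(0,.032,.22)]))
for P in [(-.137,0,.15),(-.217,0,.15)]: print(pose(a,P))
# bar in gripper, image A: collar & axis
for x in (0,.05,.1): print(x,proj(A,A['state']['position']+rot(A['state']['ee_rot'])@[x,0,-.0187])*1.5625)
```

```text
lip front inner (array([ 0.64516673, -0.36495154,  0.1214517 ]), [np.float64(0.0001576663239174949), np.float64(0.00015766632391767056)])
lip front outer (array([ 0.64622946, -0.37137848,  0.12449446]), [np.float64(0.00013076863729184385), np.float64(0.00013076863729197821)])
post top (array([ 0.66239607, -0.32151744,  0.21990184]), [np.float64(7.203738769336411e-05), np.float64(7.203738769355505e-05)])
[ 0.66437435 -0.35379294  0.06462464] [[-0.  -0.4]
 [-0.6  0.1]
 [-0.4 -0.2]
 [ 0.4  0.2]
 [ 0.3  0.1]]
[ 0.66677891 -0.35360318  0.09764576] [[ 0.1 -0.4]
 [ 0.   0.4]
 [-0.1 -0.1]]
[ 0.6652238  -0.35376916  0.09340922] [[-0.4 -1.3]
 [-0.1 -0.7]
 [ 0.  -0.9]
 [ 0.4  0.3]
 [ 0.4  0.2]
 [ 0.2  0.4]
 [-0.4  1.2]
 [-0.5  0.9]]
lip check [[ 0.64615045 -0.3645954   0.122     ]
 [ 0.64689664 -0.37256052  0.122     ]
 [ 0.66223905 -0.32190867  0.22      ]]
[[ 0.52882105 -0.36654763  0.15      ]]
[[ 0.44916981 -0.3740095   0.15      ]]
0 [[406.86210589 405.47550983]]
0.05 [[407.43910562 249.3782995 ]]
0.1 [[407.80407012  64.55588752]]
```

The slot is at (0.665, -0.354) with yaw ≈ 0.097. The lip height measures 0.1215 and the post top 0.220, matching the text. I move over it, still high.

```bash
python3 -m pendant '[{"dx":0,"dy":0,"dz":0,"rx":0,"ry":0,"rz":1.2,"hand":0},{"dx":0,"dy":0.01,"dz":0,"rx":0,"ry":0,"rz":0,"hand":0},{"dx":0,"dy":0.025,"dz":0,"rx":0,"ry":0,"rz":0,"hand":0},{"dx":0,"dy":0.03,"dz":0,"rx":0,"ry":0,"rz":0,"hand":0},{"dx":0,"dy":0.03,"dz":0,"rx":0,"ry":0,"rz":0,"hand":0},{"dx":0,"dy":0.03,"dz":0,"rx":0,"ry":0,"rz":0,"hand":0},{"dx":0,"dy":0.025,"dz":0,"rx":0,"ry":0,"rz":0,"hand":0},{"dx":0,"dy":0.015,"dz":0,"rx":0,"ry":0,"rz":0,"hand":0},{"dx":0,"dy":0.003,"dz":0,"rx":0,"ry":0,"rz":0,"hand":0},{"dx":0,"dy":0,"dz":0,"rx":0,"ry":0,"rz":0,"hand":0},{"dx":0,"dy":0,"dz":0,"rx":0,"ry":0,"rz":0,"hand":0},{"dx":0,"dy":0,"dz":0,"rx":0,"ry":0,"rz":0,"hand":0}]'
cat > rem.py <<'E'
from h import *; from rig import manip; import pickle
s=manip.get_state(); p=s['position'];q=rot(s['ee_rot']); print('yaw',np.arctan2(q[1,0],q[0,0]),'down',q[:,2].round(4))
print('to goal in tool axes',q.T@(np.array([.5284,-.3670,.1313])-p))
E
python3 rem.py; python3 -c "
from h import *; import pickle
A=pickle.load(open('D6.pkl','rb'));print(proj(A,A['state']['position']+rot(A['state']['ee_rot'])@[-.041,0,-.0187])*1.5625)"
```

```text
clock: 10.98
position: [0.5287, -0.3663, 0.3516]
ee_rot: [-0.0, 0.999, 0.044, 0.0]
contact_force: [0.6, 1.3, -5.2]
width: 0.0098
gripper_force: 69.1
yaw 0.08764618737112274 down [ 2.e-04  9.e-04 -1.e+00]
to goal in tool axes [-0.00043801  0.00081348  0.22034614]
[[406.39995761 498.54094655]]
```

```bash
python3 -m pendant '[{"dx":0,"dy":0,"dz":0.01,"rx":0,"ry":0,"rz":0,"hand":0},{"dx":0,"dy":0.001,"dz":0.02,"rx":0,"ry":0,"rz":0,"hand":0},{"dx":0,"dy":0,"dz":0.025,"rx":0,"ry":0,"rz":0,"hand":0},{"dx":0,"dy":0,"dz":0.025,"rx":0,"ry":0,"rz":0,"hand":0},{"dx":0,"dy":0,"dz":0.025,"rx":0,"ry":0,"rz":0,"hand":0},{"dx":0,"dy":0,"dz":0.025,"rx":0,"ry":0,"rz":0,"hand":0},{"dx":0,"dy":0,"dz":0.025,"rx":0,"ry":0,"rz":0,"hand":0},{"dx":0,"dy":0,"dz":0.02,"rx":0,"ry":0,"rz":0,"hand":0},{"dx":0,"dy":0,"dz":0.02,"rx":0,"ry":0,"rz":0,"hand":0},{"dx":0,"dy":0,"dz":0.01,"rx":0,"ry":0,"rz":0,"hand":0},{"dx":0,"dy":0,"dz":0,"rx":0,"ry":0,"rz":0,"hand":0},{"dx":0,"dy":0,"dz":0,"rx":0,"ry":0,"rz":0,"hand":0}]'; python3 rem.py
```

```text
clock: 11.98
position: [0.5289, -0.3681, 0.1464]
ee_rot: [-0.0, 0.999, 0.044, -0.0]
contact_force: [0.0, -0.1, -4.3]
width: 0.0096
gripper_force: 69.1
yaw 0.08730927166191835 down [-2.e-04  2.e-04 -1.e+00]
to goal in tool axes [-0.00043056 -0.0011375   0.01510041]
```

```bash
python3 -m pendant '[{"dx":0,"dy":-0.001,"dz":0.007,"rx":0,"ry":0,"rz":0,"hand":0},{"dx":0,"dy":0,"dz":0.007,"rx":0,"ry":0,"rz":0,"hand":0},{"dx":0,"dy":0,"dz":0,"rx":0,"ry":0,"rz":0,"hand":0},{"dx":0,"dy":0,"dz":0,"rx":0,"ry":0,"rz":0,"hand":0},{"dx":0,"dy":0,"dz":0,"rx":0,"ry":0,"rz":0,"hand":0}]'; python3 rem.py
python3 -c "
from rig import manip;import cv2,pickle
from h import *
o=np.zeros((600,800,3),np.uint8)
def put(im,x,y,w,h,k,X,Y):
    c=cv2.resize(np.ascontiguousarray(im[y:y+h,x:x+w,::-1]),None,fx=k,fy=k,interpolation=cv2.INTER_CUBIC)
    for i in range(0,w,10): cv2.line(c,(i*k,0),(i*k,6),(0,255,255),1)
    for i in range(0,h,10): cv2.line(c,(0,i*k),(6,i*k),(0,255,255),1)
    o[Y:Y+h*k,X:X+w*k]=c
s=manip.get_state();E=dict(state=s)
for n in ('side','top','wrist'): E[n]=manip.get_image(n)
E['wrist']['state']=s;pickle.dump(E,open('D8.pkl','wb'))
put(E['side']['frame'],250,170,116,60,4,0,0)
put(E['side']['frame'],220,100,160,150,2,480,0)
put(E['top']['frame'],290,130,75,90,4,0,240)
o[300:600,310:710]=cv2.resize(E['wrist']['frame'][:,:,::-1],(400,300))
a=[.6648,-.3537,.097]
print(proj(E['side'],pose(a,[(.04,0,.15),(-.137,0,.15),(-.178,0,.15),(-.26,0,.15),(0,0,.122)])),proj(E['top'],pose(a,[(.04,0,.15),(-.137,0,.15),(-.26,0,.15)])))
cv2.imwrite('pics/w8.png',o)"
```

```text
clock: 12.4
position: [0.5289, -0.368, 0.1326]
ee_rot: [0.0, 0.999, 0.043, 0.0]
contact_force: [-0.2, -0.0, -4.5]
width: 0.0095
gripper_force: 69.1
yaw 0.08644646422967127 down [ 5.e-04 -5.e-04 -1.e+00]
to goal in tool axes [-0.0004125  -0.00099381  0.00133849]
[[343.26773515 196.13284349]
 [287.71181029 205.86029153]
 [273.76629416 208.3020524 ]
 [244.51593158 213.42358324]
 [330.46499743 207.78635385]] [[335.08087081 142.31076907]
 [342.1433308  192.8930058 ]
 [347.23412649 229.35393204]]
```

View pics/w8.png

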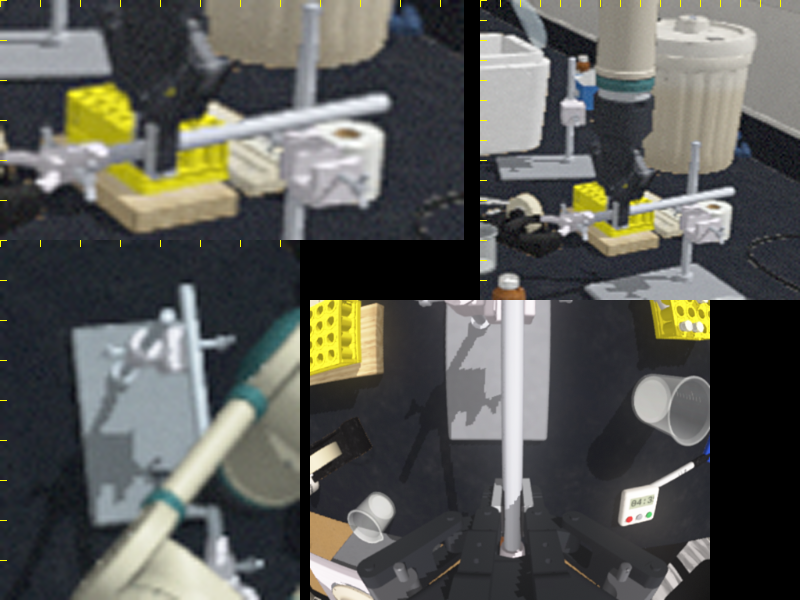

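Final view: the bar is level in the side view, with its tail at (346,195) and clearly above the holder. In the top view the tail is at (336,141). I check the seat point numerically in both measurement frames.

Run:
```python
from h import *; import pickle
E=pickle.load(open('D8.pkl','rb')); T,S,W=E['top'],E['side'],E['wrist']
t,_=tri([(T,(336.1,141.4)),(S,(345.9,195.1))]); print('tail tri',t,_, 'tail top@.15',onz(T,(336.1,141.4),.15))
a=np.array([.6648,-.3537,.097]); o=np.array([.6678,-.3551,.1083])
for m in(a,o):
    c,s=np.cos(m[2]),np.sin(m[2])
    for p in (t,onz(T,(336.1,141.4),.15)): d=p[:2]-m[:2]; print('tail in stand',c*d[0]+s*d[1],-s*d[0]+c*d[1])
# bar centre in the wrist picture by edges of the bright strip
g=W['frame'].mean(2)
for v in (8,60,100,140,170):
    r=g[v,225:300]; w=np.where(r>150)[0]; 
    # bar axis point at z~.15 on this row
    f=[proj(W,pose(a,(x,0,.15)))[0] for x in np.arange(-.16,-.02,.001)]; i=np.argmin([abs(q[1]-v) for q in f])
    print(v,'bar',225+(w.min()+w.max())/2,len(w),'pred',f[i].round(1),'x',-.16+.001*i)
# pitch from the side picture: bar axis points
print('head collar tri side', onz(S,(250+107/4-.4,170+160/4-.4),.15))
```

```text
tail tri [ 0.70840374 -0.3534961   0.15345169] [np.float64(0.0016742632599568066), np.float64(0.0016742632599568168)] tail top@.15 [ 0.70784594 -0.35346755  0.15      ]
tail in stand 0.043418511231578076 -0.004019988545816614
tail in stand 0.04286609841295402 -0.0039375587617173635
tail in stand 0.04053921423297053 -0.002794287576394213
tail in stand 0.03998776811950509 -0.0027056209229630295
8 bar 262.0 75 pred [255.5   8.7] x -0.021999999999999992
60 bar 262.0 74 pred [256.  59.] x -0.044
100 bar 262.0 74 pred [256.5  99.2] x -0.061
140 bar 262.0 66 pred [256.9 139.1] x -0.078
170 bar 262.0 74 pred [257.2 170.7] x -0.092
head collar tri side [ 0.4904698 -0.3807348  0.15     ]
```

The bar sits about 3 mm to -y with the tail turned about 0.01 rad. I trim both, then check and hand in.

```bash
python3 -m pendant '[{"dx":0,"dy":-0.002,"dz":0.001,"rx":0,"ry":0,"rz":-0.6,"hand":0},{"dx":0,"dy":0,"dz":0,"rx":0,"ry":0,"rz":0,"hand":0},{"dx":0,"dy":0,"dz":0,"rx":0,"ry":0,"rz":0,"hand":0},{"dx":0,"dy":0,"dz":0,"rx":0,"ry":0,"rz":0,"hand":0},{"dx":0,"dy":0,"dz":0,"rx":0,"ry":0,"rz":0,"hand":0},{"dx":0,"dy":0,"dz":0,"rx":0,"ry":0,"rz":0,"hand":0}]'; python3 rem.py
python3 - <<'E'
from h import *; from rig import manip
s=manip.get_state(); W=manip.get_image('wrist'); W['state']=s
g=cv2.cvtColor(W['frame'],cv2.COLOR_RGB2GRAY).astype(float); a=np.array([.6648,-.3537,.097])
for v in (30,90,150):
    r=np.gradient(cv2.GaussianBlur(g[v-3:v+4].mean(0)[None],(5,1),0)[0]); print(v,'edges',[ (int(i),round(r[i])) for i in range(235,290) if abs(r[i])>6 and abs(r[i])==abs(r[i-2:i+3]).max()])
f=[proj(W,pose(a,(x,0,.15)))[0].round(1).tolist() for x in (-.03,-.06,-.085)];print(f)
E
```

```text
clock: 13.05
position: [0.5286, -0.3658, 0.1313]
ee_rot: [0.0, 0.999, 0.048, 0.0]
contact_force: [0.7, -0.3, -4.4]
width: 0.0095
gripper_force: 69.1
yaw 0.0970035505812616 down [ 1.e-04 -2.e-04 -1.e+00]
to goal in tool axes [-3.10302039e-04  1.13512427e-03  4.82501392e-05]
30 edges [(249, 11), (273, -17)]
90 edges [(244, -9), (249, 12), (272, -12)]
150 edges [(244, -9), (249, 13), (271, -12)]
[[263.7, 25.7], [263.6, 96.7], [263.3, 155.6]]
```

```bash
python3 -c "
from rig import manip; print(manip.sign_off())"
```

```text
the job is handed in; nothing more can be done
None
```

I drew the clamp arm straight out of the closed holder and handed the job in with it held level, gripped within about 2 mm of the balance point, in line with the slot and about 2 cm above its lips (by my measurements); neither stand showed a contact force and no bystander was seen touched or moved, but the hand-in returned no verdict.

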